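# Put the microscope head away in its strut-lid case

### The arm

A 6-joint arm with a two-finger parallel gripper is mounted at the origin on the work surface. World frame = base frame: x ahead of the robot, y to its left, z up, the work surface at z = 0. Lengths are in mm, angles in rad, forces in N, time in s.
With the tool pointing down it reaches from about 300 to 775 mm from the base axis. Payload 14.6 kg.
Tool frame: the origin (TCP) lies midway between the tips of the shut fingers; the grasp point (between the pads) lies 19 mm behind it; z points along the fingers, y is the line along which they close (so a half turn about z gives the same grasp; the last joint's range is limited). The gripper opens to 85 mm and grips with 20 to 120 N. Pads are 22 mm wide; open, the fingers measure 114 mm over their backs; the gripper's body (76 mm by 85 mm) begins 54 mm behind the grasp point. The pads swing forward as they close: fully open they stand 13 mm farther back than shut.
Start: joints at [-1.184, 0.3, 1.521, -0, 1.321, -0.067], TCP at [241.103, -494.327, 231.281] pointing down, gripper open.
Joint ranges: [-3.03, 3.03], [-0.79, 2.21], [0.23, 2.52], [-1.04, 4.18], [0, 3.07], [-2.55, 2.55]. Speed limits (rad/s): [2.22, 2.22, 2.57, 3.14, 3.14, 3.14].

### API

Orientations are given as a unit quaternion [w, x, y, z].
In Python, from workcell import robot gives the robot as it stands. The module is installed in compiled form; this text tells all that it offers.
- The arm moves only by the shell command python3 -m inch 'ROWS' [FORCE]. ROWS is JSON, a list of rows, each an object of numbers: "grip": the opening in per cent of the stroke, from 0 (shut) to 100 (fully open); "tx", "ty", "tz": the shift along the world's x, y, z in mm; "roll": the turn about the world's z in rad. A call has 1 to 5 rows; each row is the pose to reach, as a shift and turn from the pose commanded when the call began; what a row does not reach only later rows make up. A row lasts 1/12 s, in which the tool goes at most 41.7 mm and 7.16 degrees, less where a joint would pass 70% of its speed; a pose out of reach is approached as far as the arm can. A call with a gripper value outside its range is refused whole. The fingers move at their own pace and stop on an object; FORCE is the grip in N (left out, the last holds). Time passes only in rows, so rows that repeat a pose let the fingers close. It gives the time, the measured TCP pose, the force, the opening and the grip force at its end, in the units of the state.
- robot.sense(): the state, without advancing time (a new reading comes with each control period).
- robot.snapshot(name): name is "scene" or "side" or "wrist"; returns (picture, depth): 420x560x3 uint8, red, green, blue; 420x560 float32, mm along the optical axis (not along the pixel's ray), 0 where there is no reading.
- robot.camera_params(name): a dict with "intrinsics" (3x3 intrinsics, pixels), "k1" (the pictures are not rectified: a ray, as slopes to the right and down, at radius r is drawn at 1 + k1 r^2 times it, then the intrinsics apply), "pose" (4x4, takes a point from camera to world coordinates). Camera axes: x right, y down, z forward; pixel columns grow to the right and rows downward; lengths in mm; the calibration is good to about 2 mm. A picture is of the moment at which its call begins: read the wrist's pose just before it. camera_params takes no time and is no camera call; for the wrist camera it gives the pose at the moment of the call.
- robot.finish_job(): hands the job in; it is judged then, once.
The state is a dict: "t": time; "joint_positions": joint angles; "dq": joint speeds; "effort": joint torques, N m; "tool_pos": TCP position; "orientation": TCP orientation; "force": force on the tool from outside, world axes, zero at the start; "torque": the same for the moment, N m; "gripper_width": finger opening in mm; "finger_force": force on a finger pad.
Only numpy, scipy, OpenCV 4.12 (cv2) and the standard library are available. Lean on these libraries where they do the work, as an engineer would, in place of code of your own. Each camera call takes 0.05 s, during which the arm holds its last target. There are 200 camera calls.

### The job

Lift the lid of the grey instrument case (orange tab at its front) past the balance point, so that the struts hold it wide open by themselves, and let go of it. Then put the black microscope head away in the open case, lying flat on the blue foam bed, red button up; set it down rather than dropping it, and leave the dish, the bottle and the slide box where they are.

Things in the scene. Friction and masses are not known exactly. Their poses are not given: they have to be found in the camera images.
- case: Grey case fixed to the bench, 180 (x) x 260 (y) x 100 mm high without lid, walls 6 mm. Origin: centre of its underside; x points from the front (tab side, nearer the robot) to the hinge side, z up. Inside, a flat blue foam bed 50 mm above the bench, rim 50 mm above the bed. A thin strut along the inside of each end wall (y = +-116 mm, 12 mm thick) leaves 215 mm clear between them.
- lid (a joint): Angle of the case's lid, rad: 0 shut, 1.5 fully open (its stop). Lid 180 x 260 x 12 mm, about 0.6 kg. Two spring struts carry part of its weight: let go below the balance point, about 0.65 to 0.85 rad, it falls shut; past it the struts raise it to the stop and hold it there. Lifting at the tab takes about 2 to 3 N at first, less as it rises.
- lid_hinge (a point): Point on the hinge line, mid-width, at the case's far top edge (x = +90, y = 0, z = 100 mm in the case's frame). The hinge line runs along the case's y; opening turns the lid about the case's +y, front edge up and towards the case's +x. The point's axes turn with the lid; shut, they equal those of the case.
- lid_grip (a point): Grip point in the orange tab at the middle of the lid's front edge: at x = -201, y = 0, z = +31 mm in the lid_hinge frame (same axes). The tab is a plate 80 mm wide along y, 10 mm thick, 50 mm long; with the lid shut it slopes up and to the front, 50 deg above level (pinch it with the tool tilted 40 deg). The point is at mid-thickness, 32 mm from the root, 18 mm from the free end.
- head: Black handheld microscope head, loose, 130 x 42 x 42 mm, about 0.2 kg, lying along its own x: a boxy body from x = -65 to +35 mm with a red button on top and a clear round lens nose, 36 mm across, from +35 to +65 mm. Origin: middle of its underside; z up.
- dish: Bystander: closed glass Petri dish, 90 mm across, 16 mm high, loose; origin at the centre of its underside.
- bottle: Bystander: amber bottle, 60 mm across, 120 mm high, loose; origin at the centre of its underside.
- slidebox: Bystander: green slide box, 100 x 85 x 34 mm, loose; origin at the centre of its underside.
Not all that is in view belongs to the job. What is shaped like the head but green or purple is not meant.

How it is judged (in metres and radians):
On the way:
1. the lid stands wide open, held by its struts, with the robot off the case and the head not yet in it (value of joint lid above 1.35 rad and contact force between each of the arm, the fingers and case below 0.3 N and contact force between head and case below 0.1 N), for 0.3 s.
At the end, for the whole second after the job is handed in: The lid is open beyond 1.35 rad; the head lies inside the case on the foam bed (underside 44 to 58 mm above the case's underside, within 10 deg of upright, button side up) at rest and released (value of joint lid above 1.35 rad and x of head in the frame of case between -0.08 and 0.08 m and y of head in the frame of case between -0.12 and 0.12 m and z of head in the frame of case between 0.044 and 0.058 m and angle between head's own z axis and vertical below 0.17 rad and linear speed of head below 0.03 m/s); the robot touches nothing.
It fails at once if the dish, bottle or slide box is moved more than 30 mm (distance of any of dish, bottle, slidebox from where it was at the start of the episode above 0.03 m).
It fails at once if the bottle is tipped (angle between bottle's own z axis and vertical above 0.5 rad).
It fails at once if the head is dropped: faster than 0.9 m/s while not held (a fall of about 40 mm) (linear speed of head above 0.9 m/s and contact force between the fingers and head below 0.5 N).
It also fails if it takes over 72 s, if anything falls off the work surface, if the arm or the gripper's body presses on something with over 40 N, if the wrist force passes 120 N, or if a joint passes its speed limit or range.

## Working session

There is one attempt and no reset: what is moved stays moved. The work goes in short steps, Python scripts to look and compute and a shell command to move; the robot and the scene stay as the last step left them, time stands still between calls to the robot, and variables do not carry over. Pictures are saved under pics/ and viewed, at most 12 in all, crops included, and the job is handed in when it is done.

```bash
mkdir -p pics
cat > h.py <<'E'
import numpy as np, cv2
from workcell import robot
def snap(n):
    P=robot.camera_params(n); im,d=robot.snapshot(n)
    return im,d,P
def rays(P,uv):
    K=np.array(P["intrinsics"],float); k=P["k1"]
    q=(np.atleast_2d(uv)-K[:2,2])/[K[0,0],K[1,1]]
    s=q.copy()
    for _ in range(20): s=q/(1+k*(s**2).sum(1,keepdims=True))
    return np.c_[s,np.ones(len(s))]
def onplane(P,uv,z):
    T=np.array(P["pose"]); r=rays(P,uv)@T[:3,:3].T; o=T[:3,3]
    return o+r*((z-o[2])/r[:,2])[:,None]
def deproj(P,uv,d):
    T=np.array(P["pose"]); r=rays(P,uv)*np.atleast_1d(d)[:,None]
    return r@T[:3,:3].T+T[:3,3]
def cloud(P,d):
    v,u=np.mgrid[:d.shape[0],:d.shape[1]]
    X=deproj(P,np.c_[u.ravel(),v.ravel()].astype(float),d.ravel()).reshape(*d.shape,3)
    X[d==0]=np.nan
    return X
def save(n,im): cv2.imwrite("pics/"+n+".png",im[:,:,::-1])
E
python3 - <<'E'
from h import *
for n in ["scene","side"]:
    im,d,P=snap(n); save(n+"0",im); np.savez(n+"0.npz",im=im,d=d)
    print(n,np.round(P["pose"],2).tolist(),P["k1"])
print(robot.sense())
E
```

```text
scene [[-0.72, 0.54, -0.44, 1122.09], [0.7, 0.55, -0.46, 591.41], [-0.01, -0.64, -0.77, 1068.87], [0.0, 0.0, 0.0, 1.0]] -0.11281051137386444
side [[-0.97, -0.1, 0.21, 308.56], [-0.24, 0.47, -0.85, 980.02], [-0.01, -0.87, -0.48, 678.94], [0.0, 0.0, 0.0, 1.0]] -0.07470523327949312
{'t': 0.1, 'joint_positions': array([-1.18359387e+00,  3.00414615e-01,  1.52154092e+00, -3.70005597e-05,
        1.32067387e+00, -6.66005135e-02]), 'dq': array([ 5.99236868e-04,  6.20525162e-04,  9.22944287e-05,  4.26305433e-04,
       -8.62635205e-04, -1.09473757e-03]), 'effort': array([ 1.47840958e-03, -5.44379389e+01, -3.62368298e+01, -3.55377620e-05,
        3.04873131e-03, -1.93335626e-05]), 'tool_pos': array([ 241.02162684, -494.14090825,  230.76928384]), 'orientation': array([-5.08868347e-04,  9.74366948e-01,  2.24963954e-01, -1.00433024e-04]), 'force': array([-0.04336478,  0.43766938, -0.27500124]), 'torque': array([-0.00753921,  0.00451092, -0.00945078]), 'finger_force': 0.0, 'gripper_width': 85.47522208345949}
```

View pics/scene0.png

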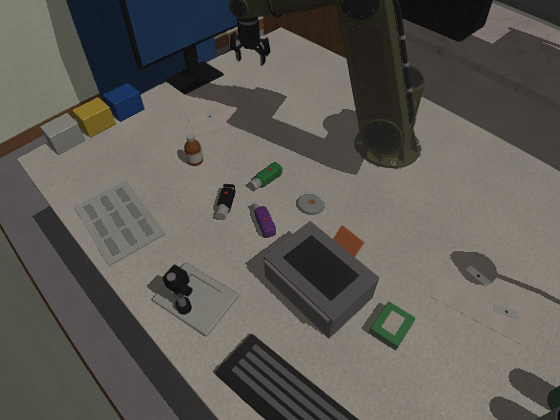

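View pics/side0.png

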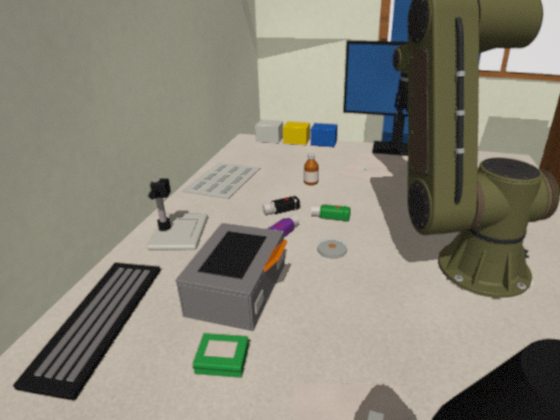

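Scene view: the case is centred at (320,275), with the orange tab at (348,241), dish (311,203), bottle (193,150) and slide box (393,325). Three things are head-shaped: black (226,201), green (266,176) and purple (264,220). The black one, with a clear nose at (221,213), fits the description. I'll measure and confirm it in a crop.

Run:
```python
from h import *
def rect(pts):
    (c,s,a)=cv2.minAreaRect(pts.astype(np.float32)); return np.round(c,1),np.round(s,1),round(a,1)
for n in ["scene","side"]:
    f=np.load(n+"0.npz"); im,d=f["im"],f["d"]; P=robot.camera_params(n); X=cloud(P,d)
    hsv=cv2.cvtColor(im,cv2.COLOR_RGB2HSV); H,S,V=[hsv[...,i].astype(int) for i in range(3)]
    x,y,z=[X[...,i] for i in range(3)]
    near=(x>250)&(x<900)&(abs(y)<400)
    tab=near&(S>130)&(H>4)&(H<18)&(z>95)&(z<200)
    tp=X[tab]; print(n,"tab",tab.sum(),np.round(np.nanpercentile(tp,[1,50,99],axis=0),1).tolist())
    c0=np.nanmedian(tp,axis=0); u,s,vt=np.linalg.svd(tp-tp.mean(0)); print(" tab axes",np.round(vt,2).tolist(), s/np.sqrt(len(tp)))
    top=near&(z>106)&(z<119)&(S<100)
    cnt,_=cv2.findContours(top.astype(np.uint8),0,1); c=max(cnt,key=cv2.contourArea); m=np.zeros(top.shape,np.uint8); cv2.drawContours(m,[c],-1,1,-1); m=cv2.erode(m,np.ones((3,3)))
    print(" lid",rect(X[(m>0)&top][:,:2]),np.nanmedian(z[(m>0)&top]))
    dark=near&(V<75)&(z>8)&(z<60)
    nl,lab,st,ce=cv2.connectedComponentsWithStats(dark.astype(np.uint8))
    for i in range(1,nl):
        if st[i,4]>60: print(" dark",ce[i].round(),st[i,4],np.nanmedian(X[lab==i],axis=0).round(1),rect(X[lab==i][:,:2]),np.nanpercentile(z[lab==i],98).round(1))
    obj=near&(z>9)&(z<150)
    nl,lab,st,ce=cv2.connectedComponentsWithStats(obj.astype(np.uint8))
    for i in range(1,nl):
        if st[i,4]>80: print(" obj",ce[i].round(),st[i,4],rect(X[lab==i][:,:2]),np.nanpercentile(z[lab==i],98).round(1))
    if n=="scene": save("crop0",cv2.resize(im[140:260,180:340],None,fx=5,fy=5,interpolation=3)[:600,:800])
```

```text
scene tab 474 [[515.7, 193.3, 111.5], [532.8, 233.4, 131.2], [549.5, 271.0, 149.8]]
 tab axes [[0.02, 1.0, -0.0], [0.65, -0.02, -0.76], [0.76, -0.01, 0.65]] [22.95249946 14.21291904  2.03511246]
 lid (array([640.2, 229.3]), array([253.7, 176.9]), 88.3) 113.19062021295599
 dark [271. 178.] 116 [ 446.8 -167.3   22.9] (array([ 452.4, -168.9]), array([104.7,   9.6]), 1.6) 38.3
 dark [227. 196.] 299 [ 621.5 -199.3   40.3] (array([ 617.9, -205.5]), array([99.1, 42.5]), 36.5) 45.6
 dark [263. 225.] 168 [612.7 -27.5  28.9] (array([602.2, -56.2]), array([135. ,  38.1]), 77.4) 42.3
 dark [315. 306.] 886 [726.2 295.4  34.4] (array([700.1, 267.8]), array([147.5, 313.4]), 32.8) 59.2
 dark [278. 364.] 903 [879.8 322.5  18.9] (array([877.5, 301.7]), array([ 45.8, 195.5]), 0.5) 25.5
 obj [266. 176.] 468 (array([ 460.2, -185.9]), array([131.2,  44. ]), 1.7) 45.2
 obj [225. 201.] 464 (array([ 631.6, -195.2]), array([133. ,  42.6]), 37.5) 45.2
 obj [312. 202.] 458 (array([426.4,   0.8]), array([89.7, 91.6]), 83.2) 20.5
 obj [264. 219.] 500 (array([589.9, -54.7]), array([135.6,  43.1]), 66.7) 45.3
 obj 
[... 677 characters left out ...]
ay([244.2,   4.2]), 88.0) 58.2
 dark [140. 291.] 488 [867.8 312.3  16.5] (array([870.3, 305.8]), array([ 29.5, 191.3]), 9.3) 19.8
 dark [120. 301.] 64 [895.2 365.3  17.1] (array([895.3, 353.7]), array([11. , 91.5]), 6.4) 21.4
 obj [281. 205.] 462 (array([ 631.5, -191.4]), array([128.7,  49.9]), 34.9) 43.2
 obj [331. 211.] 499 (array([ 458.8, -183.1]), array([129.9,  46. ]), 1.2) 42.9
 obj [190. 233.] 706 (array([874.2,   6.2]), array([ 82.2, 206. ]), 9.0) 19.3
 obj [234. 272.] 8462 (array([621.1, 124.5]), array([475.1, 224. ]), 88.3) 129.2
 obj [332. 247.] 459 (array([425.8,   4.6]), array([88. , 90.2]), 14.2) 17.9
 obj [135. 292.] 865 (array([879.5, 304.2]), array([ 47.9, 193.7]), 2.8) 23.5
```

View pics/crop0.png

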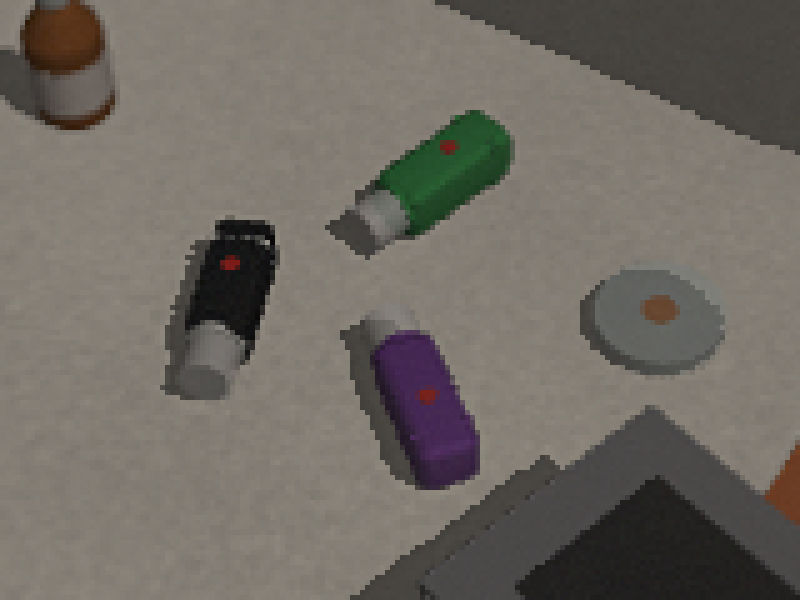

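The crop confirms the black head, with its red button up and clear nose at the lower left. Case centre is about (639,230), yaw -0.028. The tab grip point is about (526,233,131) and the measured tab is 78 mm wide, as expected. The tool cannot tilt, so I'll hold the tab by its side edges, closing along y so that it can pivot, and go above it first.

```bash
python3 -m inch '[{"tx":71,"ty":182,"tz":5,"roll":-0.24,"grip":100},{"tx":71,"ty":182,"tz":5,"roll":-0.24,"grip":100},{"tx":71,"ty":182,"tz":5,"roll":-0.24,"grip":100},{"tx":71,"ty":182,"tz":5,"roll":-0.24,"grip":100},{"tx":71,"ty":182,"tz":5,"roll":-0.24,"grip":100}]'
python3 -m inch '[{"tx":71,"ty":182,"roll":-0.242},{"tx":71,"ty":182,"roll":-0.242},{"tx":71,"ty":182,"roll":-0.242},{"tx":71,"ty":182,"roll":-0.242},{"tx":71,"ty":182,"roll":-0.242}]'
python3 -m inch '[{"tx":71,"ty":182},{"tx":71,"ty":182},{"tx":71,"ty":182},{"tx":71,"ty":182},{"tx":71,"ty":182}]'
python3 -m inch '[{"tx":71,"ty":181},{"tx":71,"ty":181},{"tx":71,"ty":181},{"tx":71,"ty":181},{"tx":71,"ty":181}]'
```

```text
t: 0.52
tool_pos: [312.5, -309.6, 236.2]
orientation: [-0.0, 0.994, 0.107, 0.0]
force: [0.1, -0.1, 0.3]
gripper_width: 85.5
finger_force: 0.0validation failed for argument at $[0]...
validation failed for argument at $[0]...
validation failed for argument at $[0]...
```

```bash
python3 -m inch '[{"tx":71,"ty":181,"tz":0,"roll":-0.24,"grip":100},{"tx":71,"ty":181,"tz":0,"roll":-0.24,"grip":100},{"tx":71,"ty":181,"tz":0,"roll":-0.24,"grip":100},{"tx":71,"ty":181,"tz":0,"roll":-0.24,"grip":100},{"tx":71,"ty":181,"tz":0,"roll":-0.24,"grip":100}]'
python3 -m inch '[{"tx":71,"ty":181,"tz":0,"roll":0,"grip":100},{"tx":71,"ty":181,"tz":0,"roll":0,"grip":100},{"tx":71,"ty":181,"tz":0,"roll":0,"grip":100},{"tx":71,"ty":181,"tz":0,"roll":0,"grip":100},{"tx":71,"ty":181,"tz":0,"roll":0,"grip":100}]'
python3 -m inch '[{"tx":71,"ty":181,"tz":0,"roll":0,"grip":100},{"tx":71,"ty":181,"tz":0,"roll":0,"grip":100},{"tx":71,"ty":181,"tz":0,"roll":0,"grip":100},{"tx":71,"ty":181,"tz":0,"roll":0,"grip":100},{"tx":71,"ty":181,"tz":0,"roll":0,"grip":100}]'
python3 - <<'E'
from h import *
im,d,P=snap("wrist"); save("w1",im); np.savez("w1.npz",im=im,d=d,T=P["pose"])
s=robot.sense(); print(s["tool_pos"],s["orientation"],s["joint_positions"]); print(np.round(P["pose"],3))
X=cloud(P,d); hsv=cv2.cvtColor(im,cv2.COLOR_RGB2HSV); H,S=hsv[...,0].astype(int),hsv[...,1]
tab=(S>130)&(H>4)&(H<18)&(X[...,2]>95)&(X[...,2]<200)
print(tab.sum()); tp=X[tab]; print(np.nanpercentile(tp,[0.5,2,50,98,99.5],axis=0).round(1))
c=cv2.findContours(tab.astype(np.uint8),0,1)[0]; c=max(c,key=cv2.contourArea); print(cv2.minAreaRect(c)); 
u,sv,vt=np.linalg.svd(tp-tp.mean(0),full_matrices=False); print(tp.mean(0),vt.round(3))
E
```

```text
t: 0.93
tool_pos: [383.2, -129.3, 236.3]
orientation: [0.0, 1.0, -0.013, 0.0]
force: [0.3, 0.0, 0.2]
gripper_width: 85.5
finger_force: 0.0
t: 1.35
tool_pos: [454.5, 52.8, 236.1]
orientation: [-0.0, 1.0, -0.012, -0.0]
force: [-0.4, -1.1, 0.1]
gripper_width: 85.3
finger_force: 0.0
t: 1.77
tool_pos: [525.4, 233.9, 235.7]
orientation: [-0.0, 1.0, -0.012, -0.0]
force: [-0.9, -0.4, 0.1]
gripper_width: 85.3
finger_force: 0.0
[526.0249256  236.52750042 235.24040954] [-3.70051026e-04  9.99933539e-01 -1.15156666e-02 -4.11917283e-04] [3.58642197e-01 3.57012198e-01 1.43621600e+00 1.01284881e-03
 1.34886486e+00 1.95224718e+00]
[[-2.50000e-02 -9.48000e-01 -3.18000e-01  6.07811e+02]
 [-1.00000e+00  2.30000e-02  8.00000e-03  2.31074e+02]
 [ 0.00000e+00  3.18000e-01 -9.48000e-01  3.78423e+02]
 [ 0.00000e+00  0.00000e+00  0.00000e+00  1.00000e+00]]
6692
[[514.7 195.  112.1]
 [515.9 196.1 112.9]
 [532.7 232.1 133.5]
 [550.3 268.2 149. ]
 [551.2 269.4 149.7]]
((281.0, 197.99998474121094), (111.99998474121094, 61.99999237060547), -0.0)
[533.0909445  232.09690246 132.70741202] [[ 0.026  1.    -0.003]
 [ 0.661 -0.019 -0.75 ]
 [-0.75   0.017 -0.662]]
```

View pics/w1.png

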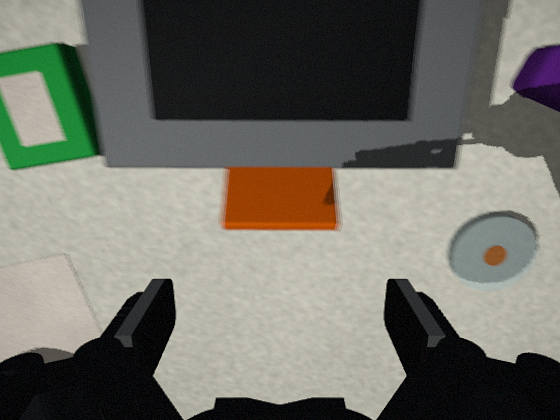

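The wrist view shows the tab at columns 223-339, rows 167-230, centred at 281. The fingers are at 175 and 387, also centred at 281. I'll let the arm settle and re-measure before going down.

```bash
python3 -m inch '[{"tx":0,"ty":0,"tz":-40,"roll":0,"grip":100},{"tx":0,"ty":0,"tz":-40,"roll":0,"grip":100},{"tx":0,"ty":0,"tz":-40,"roll":0,"grip":100},{"tx":0,"ty":0,"tz":-40,"roll":0,"grip":100},{"tx":0,"ty":0,"tz":-40,"roll":0,"grip":100}]'
cat > w.py <<'E'
from h import *
s=robot.sense(); im,d,P=snap("wrist")
X=cloud(P,d); hsv=cv2.cvtColor(im,cv2.COLOR_RGB2HSV); H,S=hsv[...,0].astype(int),hsv[...,1]
tab=(S>130)&(H>4)&(H<18)&(X[...,2]>95)&(X[...,2]<200)
c=max(cv2.findContours(tab.astype(np.uint8),0,1)[0],key=cv2.contourArea)
T=np.array(P["pose"]);q=s["orientation"]; p=s["tool_pos"]
from scipy.spatial.transform import Rotation as R
Rt=R.from_quat([q[1],q[2],q[3],q[0]])
L=Rt.inv().apply(X[tab]-p)
print(p.round(1),"tab mean world",X[tab].mean(0).round(1)); print("tab in tool frame pct",np.nanpercentile(L,[1,50,99],axis=0).round(1).tolist())
print("cam in tool",Rt.inv().apply(T[:3,3]-p).round(1),"bbox",cv2.boundingRect(c),P["intrinsics"][0])
u,sv,vt=np.linalg.svd(L-L.mean(0),full_matrices=False); print(vt.round(3).tolist())
E
python3 w.py
```

```text
t: 2.23
tool_pos: [525.7, 230.4, 198.3]
orientation: [-0.0, 1.0, -0.013, 0.001]
force: [-0.2, 0.6, 0.0]
gripper_width: 85.1
finger_force: 0.0
[525.7 230.4 198.3] tab mean world [532.4 230.  133.3]
tab in tool frame pct [[-11.7, -38.5, 48.9], [6.2, 0.0, 64.1], [24.0, 38.9, 85.6]]
cam in tool [  82.4    0.8 -142.9] bbox (210, 181, 137, 75) [365.25423853   0.         279.40539492]
[[0.007, -1.0, 0.008], [-0.662, -0.011, -0.749], [-0.749, -0.0, 0.662]]
```

Tab and tool agree to within 0.5 mm laterally and the yaw matches. Going down over the tab edges.

```bash
python3 -m inch '[{"tx":0,"ty":0,"tz":-25,"roll":0,"grip":100},{"tx":0,"ty":0,"tz":-50,"roll":0,"grip":100},{"tx":0,"ty":0,"tz":-60,"roll":0,"grip":100},{"tx":0,"ty":0,"tz":-70,"roll":0,"grip":100},{"tx":0,"ty":0,"tz":-70,"roll":0,"grip":100}]' 60
python3 -m inch '[{"tx":0,"ty":0,"tz":-10,"roll":0,"grip":100},{"tx":0,"ty":0,"tz":-20,"roll":0,"grip":100},{"tx":0,"ty":0,"tz":-23,"roll":0,"grip":100},{"tx":0,"ty":0,"tz":-23,"roll":0,"grip":100},{"tx":0,"ty":0,"tz":-23,"roll":0,"grip":100}]'
```

```text
t: 2.7
tool_pos: [524.9, 230.4, 125.5]
orientation: [0.0, 1.0, -0.013, -0.001]
force: [-0.2, -0.5, 0.1]
gripper_width: 85.4
finger_force: 0.0
t: 3.12
tool_pos: [525.2, 230.7, 103.4]
orientation: [-0.0, 1.0, -0.013, 0.0]
force: [0.5, 0.1, -0.4]
gripper_width: 85.3
finger_force: 0.0
```

No contact on the way down. Closing on the tab edges.

```bash
python3 -m inch '[{"tx":0,"ty":0,"tz":0,"roll":0,"grip":85},{"tx":0,"ty":0,"tz":0,"roll":0,"grip":85},{"tx":0,"ty":0,"tz":0,"roll":0,"grip":85},{"tx":0,"ty":0,"tz":0,"roll":0,"grip":85},{"tx":0,"ty":0,"tz":0,"roll":0,"grip":85}]' 60
python3 -m inch '[{"tx":0,"ty":0,"tz":2,"roll":0,"grip":85},{"tx":0,"ty":0,"tz":4,"roll":0,"grip":85},{"tx":0,"ty":0,"tz":6,"roll":0,"grip":85},{"tx":1,"ty":0,"tz":8,"roll":0,"grip":85},{"tx":1,"ty":0,"tz":8,"roll":0,"grip":85}]'
```

```text
t: 3.53
tool_pos: [525.4, 231.2, 104.3]
orientation: [-0.001, 1.0, -0.013, 0.001]
force: [-3.0, 2.5, 5.5]
gripper_width: 79.0
finger_force: 73.9
t: 3.95
tool_pos: [526.5, 231.1, 111.4]
orientation: [-0.0, 1.0, -0.013, 0.0]
force: [7.3, 6.2, -6.7]
gripper_width: 78.7
finger_force: 76.0
```

```bash
python3 -m inch '[{"tx":3,"ty":0,"tz":10,"roll":0,"grip":85},{"tx":5,"ty":0,"tz":18,"roll":0,"grip":85},{"tx":8,"ty":0,"tz":27,"roll":0,"grip":85},{"tx":11,"ty":0,"tz":35,"roll":0,"grip":85},{"tx":15,"ty":0,"tz":44,"roll":0,"grip":85}]'
python3 - <<'E'
from h import *
im,d,P=snap("side"); save("s1",im[150:360,150:430].repeat(2,0).repeat(2,1)); s=robot.sense(); print(s["force"],s["gripper_width"],s["tool_pos"])
E
```

```text
t: 4.37
tool_pos: [541.0, 230.7, 155.1]
orientation: [0.0, 1.0, -0.013, -0.001]
force: [5.0, 2.4, -8.2]
gripper_width: 78.9
finger_force: 77.6
[-1.86694362  0.32563179 -1.30064071] 79.01276116960472 [542.05203024 230.6945238  157.1860691 ]
```

View pics/s1.png

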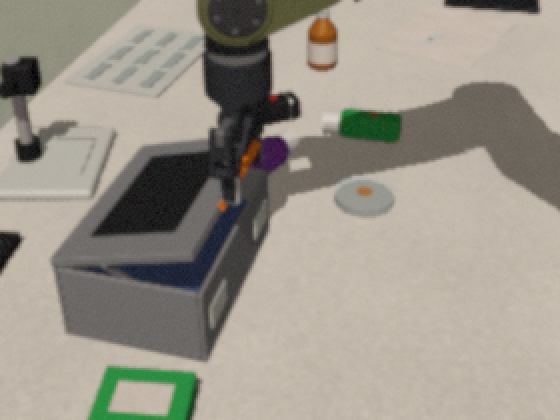

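The lid is about 15° up and the tab is held between the fingers at crop (240,175). Continuing along the arc to about 63°.

```bash
python3 -m inch '[{"tx":5,"ty":0,"tz":9,"roll":0,"grip":85},{"tx":10,"ty":0,"tz":19,"roll":0,"grip":85},{"tx":16,"ty":-1,"tz":28,"roll":0,"grip":85},{"tx":22,"ty":-1,"tz":37,"roll":0,"grip":85},{"tx":29,"ty":-1,"tz":45,"roll":0,"grip":85}]'
python3 -m inch '[{"tx":7,"ty":0,"tz":9,"roll":0,"grip":85},{"tx":14,"ty":0,"tz":16,"roll":0,"grip":85},{"tx":22,"ty":-1,"tz":24,"roll":0,"grip":85},{"tx":31,"ty":-1,"tz":31,"roll":0,"grip":85},{"tx":39,"ty":-1,"tz":37,"roll":0,"grip":85}]'
python3 -m inch '[{"tx":9,"ty":0,"tz":6,"roll":0,"grip":85},{"tx":18,"ty":-1,"tz":12,"roll":0,"grip":85},{"tx":28,"ty":-1,"tz":17,"roll":0,"grip":85},{"tx":38,"ty":-1,"tz":21,"roll":0,"grip":85},{"tx":48,"ty":-1,"tz":25,"roll":0,"grip":85}]'
python3 -m inch '[{"tx":6,"ty":0,"tz":2,"roll":0,"grip":85},{"tx":12,"ty":0,"tz":4,"roll":0,"grip":85},{"tx":12,"ty":0,"tz":4,"roll":0,"grip":85},{"tx":12,"ty":0,"tz":4,"roll":0,"grip":85}]'
python3 - <<'E'
from h import *
im,d,P=snap("side"); save("s2",im[100:360,100:430].repeat(2,0).repeat(2,1))
E
```

```text
t: 4.83
tool_pos: [570.5, 229.9, 201.2]
orientation: [-0.0, 1.0, -0.013, -0.0]
force: [-0.5, 1.5, -6.6]
gripper_width: 79.0
finger_force: 78.5
t: 5.25
tool_pos: [609.6, 228.8, 237.7]
orientation: [-0.0, 1.0, -0.013, -0.0]
force: [3.9, 2.0, -10.9]
gripper_width: 78.6
finger_force: 79.6
t: 5.67
tool_pos: [657.4, 227.4, 262.6]
orientation: [0.0, 1.0, -0.013, -0.001]
force: [-2.6, -0.9, -4.5]
gripper_width: 78.6
finger_force: 80.1
t: 6.0
tool_pos: [669.3, 227.1, 266.4]
orientation: [0.0, 1.0, -0.013, -0.0]
force: [0.7, -3.3, -3.8]
gripper_width: 78.7
finger_force: 80.1
```

View pics/s2.png

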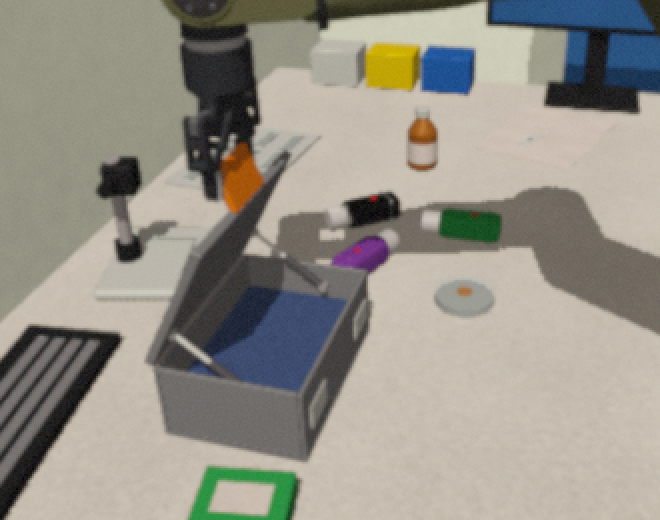

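The lid is at about 64° (1.1 rad), past the balance point. Opening the fingers and backing off upward.

```bash
python3 -m inch '[{"tx":0,"ty":0,"tz":0,"roll":0,"grip":100},{"tx":0,"ty":0,"tz":0,"roll":0,"grip":100},{"tx":0,"ty":0,"tz":0,"roll":0,"grip":100},{"tx":0,"ty":0,"tz":0,"roll":0,"grip":100},{"tx":0,"ty":0,"tz":0,"roll":0,"grip":100}]'
python3 -m inch '[{"tx":-10,"ty":0,"tz":15,"roll":0,"grip":100},{"tx":-20,"ty":0,"tz":40,"roll":0,"grip":100},{"tx":-30,"ty":0,"tz":70,"roll":0,"grip":100},{"tx":-50,"ty":0,"tz":90,"roll":0,"grip":100},{"tx":-80,"ty":0,"tz":100,"roll":0,"grip":100}]'
python3 -m inch '[{"tx":0,"ty":0,"tz":0,"roll":0,"grip":100},{"tx":0,"ty":0,"tz":0,"roll":0,"grip":100},{"tx":0,"ty":0,"tz":0,"roll":0,"grip":100},{"tx":0,"ty":0,"tz":0,"roll":0,"grip":100},{"tx":0,"ty":0,"tz":0,"roll":0,"grip":100}]'
python3 - <<'E'
from h import *
im,d,P=snap("side"); save("s3",im[100:360,100:430].repeat(2,0).repeat(2,1))
X=cloud(P,d); x,y,z=X[...,0],X[...,1],X[...,2]
m=(x>690)&(x<800)&(y>110)&(y<350)&(z>120)&(z<270)
p=X[m]; print(m.sum(),np.linalg.svd(p-p.mean(0),full_matrices=False)[2][2],p.mean(0))
f=np.load("scene0.npz")
im2,d2,P2=snap("scene"); X=cloud(P2,d2); x,y,z=X[...,0],X[...,1],X[...,2]
o=(x>560)&(x<700)&(y>-290)&(y<-110)&(z>9)&(z<60); print(cv2.minAreaRect(X[o][:,:2].astype(np.float32)))
o=(x>555)&(x<730)&(y>110)&(y<350)&(z>30)&(z<70); print("foam",np.nanmedian(X[o],axis=0),o.sum())
save("c3",im2)
E
```

```text
t: 6.47
tool_pos: [669.1, 227.8, 266.8]
orientation: [-0.0, 1.0, -0.013, 0.0]
force: [-0.2, -0.2, 0.4]
gripper_width: 85.2
finger_force: 0.0
t: 6.88
tool_pos: [589.4, 227.5, 368.7]
orientation: [-0.001, 1.0, -0.013, 0.002]
force: [0.6, 1.0, 0.5]
gripper_width: 85.2
finger_force: 0.0
t: 7.3
tool_pos: [589.6, 227.6, 365.3]
orientation: [0.0, 1.0, -0.013, -0.001]
force: [0.2, 0.4, 0.4]
gripper_width: 85.9
finger_force: 0.0
2686 [ 0.9984504  -0.01690697  0.05301841] [721.67866564 242.2777452  196.74611678]
((605.58984375, -163.2627410888672), (130.9210205078125, 126.16341400146484), 39.733062744140625)
foam [589.44583283 254.74880068  50.17026871] 1782
```

View pics/s3.png

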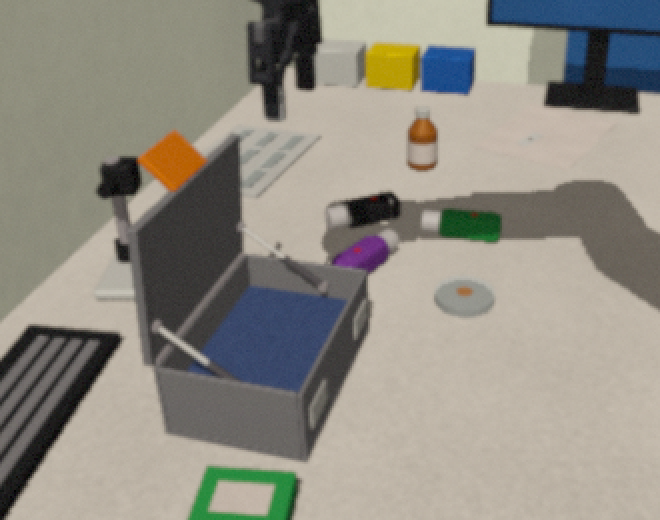

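The lid stands at its stop (about 1.5 rad by plane fit), and the robot is clear. The foam measures 50 mm high. Next, over to the black head.

```bash
python3 -m inch '[{"tx":-20,"ty":-150,"tz":0,"roll":0.33,"grip":100},{"tx":-20,"ty":-150,"tz":0,"roll":0.33,"grip":100},{"tx":-20,"ty":-150,"tz":0,"roll":0.33,"grip":100},{"tx":-20,"ty":-150,"tz":0,"roll":0.33,"grip":100},{"tx":-20,"ty":-150,"tz":0,"roll":0.33,"grip":100}]'
python3 -m inch '[{"tx":26,"ty":-150,"tz":-70,"roll":0.33,"grip":100},{"tx":26,"ty":-150,"tz":-70,"roll":0.33,"grip":100},{"tx":26,"ty":-150,"tz":-70,"roll":0.33,"grip":100},{"tx":26,"ty":-150,"tz":-70,"roll":0.33,"grip":100},{"tx":26,"ty":-150,"tz":-70,"roll":0.33,"grip":100}]'
python3 -m inch '[{"tx":30,"ty":-126,"tz":-80,"roll":0,"grip":100},{"tx":30,"ty":-126,"tz":-80,"roll":0,"grip":100},{"tx":30,"ty":-126,"tz":-80,"roll":0,"grip":100},{"tx":30,"ty":-126,"tz":-80,"roll":0,"grip":100},{"tx":30,"ty":-126,"tz":-80,"roll":0,"grip":100}]'
python3 -m inch '[{"tx":0,"ty":0,"tz":0,"roll":0,"grip":100},{"tx":0,"ty":0,"tz":0,"roll":0,"grip":100}]'
cat > hd.py <<'E'
from h import *
from scipy.spatial.transform import Rotation as R
s=robot.sense(); im,d,P=snap("wrist"); save("w2",im)
X=cloud(P,d); x,y,z=X[...,0],X[...,1],X[...,2]
q=s["orientation"]; p=s["tool_pos"]; Rt=R.from_quat([q[1],q[2],q[3],q[0]])
o=(z>10)&(z<60)&(x>540)&(x<720)&(y>-300)&(y<-110)
V=im.max(2); 
nl,lab,st,ce=cv2.connectedComponentsWithStats(o.astype(np.uint8))
print(p.round(1),q.round(3))
for i in range(1,nl):
    if st[i,4]<400: continue
    m=lab==i; pts=X[m&(z>32)]; L=Rt.inv().apply(pts-p)
    print(st[i].tolist(),cv2.minAreaRect(pts[:,:2].astype(np.float32)),"tool:",cv2.minAreaRect(L[:,:2].astype(np.float32)),np.nanpercentile(pts[:,2],[50,98]).round(1))
    dk=m&(V<60)&(z>38); L=Rt.inv().apply(X[dk]-p); print(" dark",dk.sum(),X[dk].mean(0).round(1) if dk.any() else 0,"tool:",cv2.minAreaRect(L[:,:2].astype(np.float32)) if dk.any() else 0)
E
python3 hd.py
```

```text
t: 7.82
tool_pos: [568.9, 73.2, 366.5]
orientation: [0.0, 0.989, 0.149, 0.0]
force: [-0.3, -0.1, 0.2]
gripper_width: 85.3
finger_force: 0.0
t: 8.23
tool_pos: [594.9, -77.2, 292.0]
orientation: [-0.001, 0.951, 0.31, -0.003]
force: [-0.3, 1.1, -1.0]
gripper_width: 85.2
finger_force: 0.0
t: 8.65
tool_pos: [624.5, -201.8, 211.4]
orientation: [-0.002, 0.951, 0.31, -0.003]
force: [-0.4, 0.6, -0.5]
gripper_width: 85.4
finger_force: 0.0
t: 8.82
tool_pos: [625.5, -197.6, 216.6]
orientation: [0.0, 0.95, 0.312, 0.0]
force: [-0.7, 0.2, -0.4]
gripper_width: 85.3
finger_force: 0.0
[ 625.5 -197.6  216.6] [0.    0.95  0.312 0.   ]
[260, 99, 48, 143, 6163] ((632.9083251953125, -197.7688751220703), (128.25473022460938, 42.16920852661133), 38.0787467956543) tool: ((5.852519989013672, 4.4847869873046875), (42.169342041015625, 128.25267028808594), 88.23966217041016) [41.3 43.6]
 dark 3800 [ 623.  -205.8   41.7] tool: ((-10.064476013183594, 4.8382720947265625), (40.034934997558594, 94.97986602783203), 87.99851989746094)
```

View pics/w2.png

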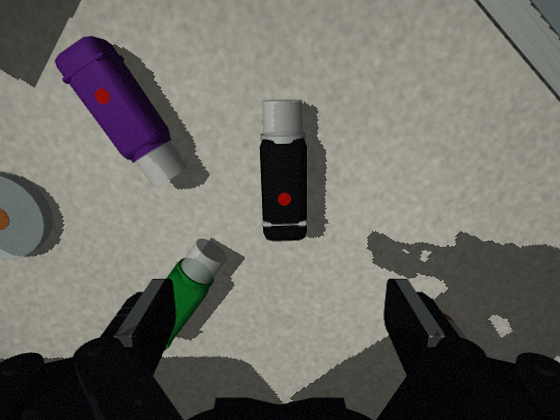

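The wrist view shows the black head at columns 260-308, rows 99-242, button up at (284,200). It sits 4.5 mm off along tool y and 1.8° off in yaw. I'll correct both and descend.

```bash
python3 -m inch '[{"tx":0,"ty":-5,"tz":-30,"roll":0.03,"grip":100},{"tx":0,"ty":-5,"tz":-60,"roll":0.03,"grip":100},{"tx":0,"ty":-5,"tz":-90,"roll":0.03,"grip":100},{"tx":0,"ty":-5,"tz":-110,"roll":0.03,"grip":100},{"tx":0,"ty":-5,"tz":-120,"roll":0.03,"grip":100}]'
python3 -m inch '[{"tx":0,"ty":0,"tz":-25,"roll":0,"grip":100},{"tx":0,"ty":0,"tz":-50,"roll":0,"grip":100},{"tx":0,"ty":0,"tz":-70,"roll":0,"grip":100},{"tx":0,"ty":0,"tz":-85,"roll":0,"grip":100},{"tx":0,"ty":0,"tz":-92,"roll":0,"grip":100}]'
python3 -m inch '[{"tx":0,"ty":0,"tz":0,"roll":0,"grip":100},{"tx":0,"ty":0,"tz":0,"roll":0,"grip":60},{"tx":0,"ty":0,"tz":0,"roll":0,"grip":40},{"tx":0,"ty":0,"tz":0,"roll":0,"grip":40},{"tx":0,"ty":0,"tz":0,"roll":0,"grip":40}]' 40
python3 -m inch '[{"tx":0,"ty":0,"tz":0,"roll":0,"grip":40},{"tx":0,"ty":0,"tz":0,"roll":0,"grip":40},{"tx":0,"ty":0,"tz":0,"roll":0,"grip":40}]'
```

```text
t: 9.28
tool_pos: [624.6, -201.8, 94.2]
orientation: [-0.001, 0.945, 0.326, -0.001]
force: [-0.5, -0.2, -0.2]
gripper_width: 85.8
finger_force: 0.0
t: 9.7
tool_pos: [625.1, -202.6, 3.3]
orientation: [-0.0, 0.945, 0.326, -0.0]
force: [-0.5, -0.4, 0.2]
gripper_width: 85.4
finger_force: 0.0
t: 10.12
tool_pos: [625.7, -203.6, 5.6]
orientation: [0.001, 0.945, 0.326, 0.001]
force: [0.4, 0.2, -0.7]
gripper_width: 41.5
finger_force: 40.8
t: 10.37
tool_pos: [625.7, -203.6, 5.6]
orientation: [0.001, 0.945, 0.326, 0.001]
force: [-0.0, 1.7, 7.0]
gripper_width: 41.4
finger_force: 41.8
```

Gripped at 41.4 mm. Lifting gently, then checking the hold.

```bash
python3 -m inch '[{"tx":0,"ty":0,"tz":5,"roll":0,"grip":40},{"tx":0,"ty":0,"tz":15,"roll":0,"grip":40},{"tx":0,"ty":0,"tz":30,"roll":0,"grip":40},{"tx":0,"ty":0,"tz":50,"roll":0,"grip":40},{"tx":0,"ty":0,"tz":75,"roll":0,"grip":40}]' 50
python3 -m inch '[{"tx":-10,"ty":20,"tz":30,"roll":0.1,"grip":40},{"tx":-10,"ty":40,"tz":60,"roll":0.2,"grip":40},{"tx":-20,"ty":60,"tz":90,"roll":0.3,"grip":40},{"tx":-20,"ty":80,"tz":115,"roll":0.4,"grip":40},{"tx":-20,"ty":100,"tz":130,"roll":0.44,"grip":40}]'
python3 - <<'E'
from h import *
im,d,P=snap("wrist"); save("w3",im); s=robot.sense(); print(s["tool_pos"],s["force"],s["gripper_width"])
E
```

```text
t: 10.78
tool_pos: [624.6, -203.1, 80.3]
orientation: [-0.0, 0.945, 0.326, -0.001]
force: [0.1, 0.0, -1.7]
gripper_width: 41.4
finger_force: 51.1
t: 11.2
tool_pos: [605.2, -102.6, 214.3]
orientation: [0.002, 0.85, 0.527, 0.002]
force: [0.2, -0.5, -1.6]
gripper_width: 41.2
finger_force: 51.5
[606.10918839 -99.41549964 216.5253826 ] [0.82914828 3.61353173 1.14009507] 41.389529788292805
```

View pics/w3.png

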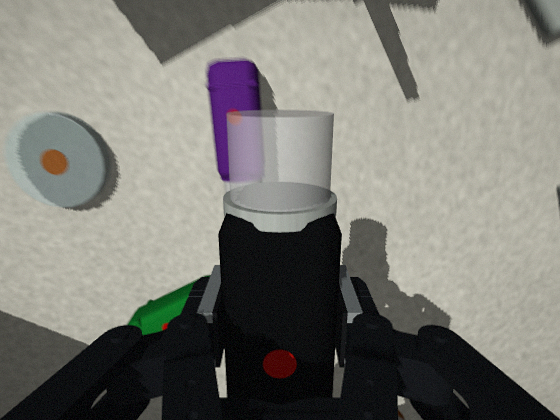

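The head is held level, with the button up at (280,363) and the nose ahead. Carrying it over the case.

```bash
python3 -m inch '[{"tx":12,"ty":25,"tz":15,"roll":0.1,"grip":40},{"tx":12,"ty":55,"tz":25,"roll":0.2,"grip":40},{"tx":12,"ty":90,"tz":25,"roll":0.3,"grip":40},{"tx":12,"ty":125,"tz":25,"roll":0.4,"grip":40},{"tx":12,"ty":160,"tz":25,"roll":0.435,"grip":40}]'
python3 -m inch '[{"tx":13,"ty":35,"tz":0,"roll":0,"grip":40},{"tx":13,"ty":70,"tz":0,"roll":0,"grip":40},{"tx":13,"ty":105,"tz":0,"roll":0,"grip":40},{"tx":13,"ty":135,"tz":0,"roll":0,"grip":40},{"tx":13,"ty":157,"tz":0,"roll":0,"grip":40}]'
python3 -m inch '[{"tx":0,"ty":0,"tz":0,"roll":0,"grip":40},{"tx":0,"ty":0,"tz":0,"roll":0,"grip":40},{"tx":0,"ty":0,"tz":0,"roll":0,"grip":40}]'
python3 - <<'E'
from h import *
im,d,P=snap("scene"); save("c4",im[150:380,200:460].repeat(2,0).repeat(2,1)); s=robot.sense(); print(s["tool_pos"],s["orientation"],s["force"],s["gripper_width"])
X=cloud(P,d); z=X[...,2]; hsv=cv2.cvtColor(im,cv2.COLOR_RGB2HSV); b=(hsv[...,0]>100)&(hsv[...,0]<130)&(hsv[...,1]>80)&(z>40)&(z<62)&(X[...,0]>540)&(X[...,0]<740)
print("blue",b.sum(),np.nanpercentile(X[b],[1,50,99],axis=0).round(1).tolist())
E
```

```text
t: 11.67
tool_pos: [616.7, 58.1, 235.7]
orientation: [0.0, 0.717, 0.698, 0.0]
force: [0.4, 0.3, -3.2]
gripper_width: 41.5
finger_force: 51.6
t: 12.08
tool_pos: [629.5, 216.3, 235.4]
orientation: [0.0, 0.718, 0.696, 0.0]
force: [-0.1, 0.1, -1.9]
gripper_width: 41.2
finger_force: 51.9
t: 12.33
tool_pos: [630.1, 213.1, 234.9]
orientation: [0.0, 0.718, 0.696, 0.0]
force: [-0.8, 0.5, -1.8]
gripper_width: 41.3
finger_force: 51.9
[630.1683128  212.73002616 234.83972848] [1.54721836e-04 7.18687687e-01 6.95332997e-01 9.38478026e-05] [-0.19114734  0.47222347 -2.70004171] 41.491689929114294
blue 1081 [[554.7, -920.1, 42.2], [582.4, 209.1, 49.6], [660.0, 317.3, 60.4]]
```

View pics/c4.png

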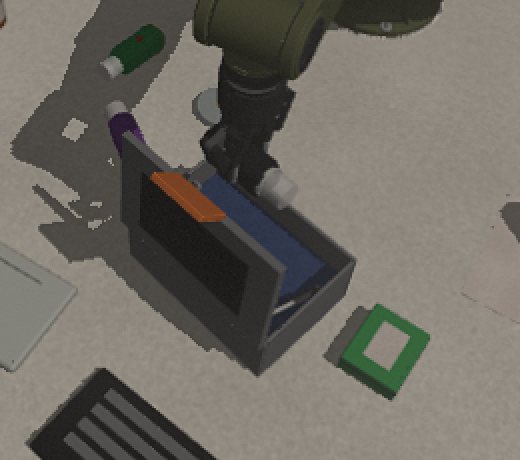

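The head hangs above the bed, inside the walls; the nose is at crop (278,188) and the lid is open. Lowering.

```bash
python3 -m inch '[{"tx":0,"ty":0,"tz":-30,"roll":0,"grip":40},{"tx":0,"ty":0,"tz":-60,"roll":0,"grip":40},{"tx":0,"ty":0,"tz":-90,"roll":0,"grip":40},{"tx":0,"ty":0,"tz":-120,"roll":0,"grip":40},{"tx":0,"ty":0,"tz":-135,"roll":0,"grip":40}]'
python3 -m inch '[{"tx":0,"ty":0,"tz":-12,"roll":0,"grip":40},{"tx":0,"ty":0,"tz":-22,"roll":0,"grip":40},{"tx":0,"ty":0,"tz":-30,"roll":0,"grip":40},{"tx":0,"ty":0,"tz":-36,"roll":0,"grip":40},{"tx":0,"ty":0,"tz":-38,"roll":0,"grip":40}]'
python3 -m inch '[{"tx":0,"ty":0,"tz":-1,"roll":0,"grip":40},{"tx":0,"ty":0,"tz":-2,"roll":0,"grip":40},{"tx":0,"ty":0,"tz":-3,"roll":0,"grip":40},{"tx":0,"ty":0,"tz":-3,"roll":0,"grip":40}]'
```

```text
t: 12.8
tool_pos: [629.0, 212.0, 95.7]
orientation: [-0.001, 0.719, 0.695, -0.002]
force: [-0.1, -0.0, -2.5]
gripper_width: 41.6
finger_force: 51.8
t: 13.22
tool_pos: [630.1, 213.5, 60.9]
orientation: [-0.0, 0.718, 0.696, -0.0]
force: [0.5, -0.7, -2.4]
gripper_width: 41.3
finger_force: 51.8
t: 13.55
tool_pos: [630.2, 213.7, 58.6]
orientation: [0.0, 0.718, 0.696, 0.0]
force: [0.6, -0.1, -1.5]
gripper_width: 41.4
finger_force: 51.8
```

```bash
python3 -m inch '[{"tx":0,"ty":0,"tz":-1,"roll":0,"grip":40},{"tx":0,"ty":0,"tz":-2,"roll":0,"grip":40},{"tx":0,"ty":0,"tz":-2,"roll":0,"grip":40},{"tx":0,"ty":0,"tz":-2,"roll":0,"grip":40}]'
python3 -m inch '[{"tx":0,"ty":0,"tz":-1,"roll":0,"grip":40},{"tx":0,"ty":0,"tz":-1,"roll":0,"grip":40},{"tx":0,"ty":0,"tz":-1,"roll":0,"grip":40}]'
```

```text
t: 13.88
tool_pos: [630.1, 213.7, 56.3]
orientation: [-0.0, 0.718, 0.696, -0.0]
force: [-0.8, -0.1, -1.8]
gripper_width: 41.5
finger_force: 51.8
t: 14.13
tool_pos: [630.3, 213.7, 55.6]
orientation: [0.0, 0.718, 0.696, 0.0]
force: [-1.5, -0.2, 1.2]
gripper_width: 41.6
finger_force: 52.1
```

The force now points upward (+1.2 N), so the head is on the foam. Releasing slowly and rising.

```bash
python3 -m inch '[{"tx":0,"ty":0,"tz":0,"roll":0,"grip":55},{"tx":0,"ty":0,"tz":0,"roll":0,"grip":65},{"tx":0,"ty":0,"tz":0,"roll":0,"grip":75},{"tx":0,"ty":0,"tz":0,"roll":0,"grip":75},{"tx":0,"ty":0,"tz":0,"roll":0,"grip":75}]'
python3 -m inch '[{"tx":0,"ty":0,"tz":10,"roll":0,"grip":75},{"tx":0,"ty":0,"tz":30,"roll":0,"grip":75},{"tx":0,"ty":0,"tz":60,"roll":0,"grip":75},{"tx":0,"ty":0,"tz":90,"roll":0,"grip":75},{"tx":0,"ty":0,"tz":125,"roll":0,"grip":75}]'
python3 -m inch '[{"tx":-30,"ty":0,"tz":35,"roll":0,"grip":75},{"tx":-60,"ty":0,"tz":70,"roll":0,"grip":75},{"tx":-95,"ty":0,"tz":90,"roll":0,"grip":75},{"tx":-125,"ty":0,"tz":100,"roll":0,"grip":75},{"tx":-150,"ty":0,"tz":100,"roll":0,"grip":75}]'
python3 -m inch '[{"tx":0,"ty":0,"tz":0,"roll":0,"grip":75},{"tx":0,"ty":0,"tz":0,"roll":0,"grip":75},{"tx":0,"ty":0,"tz":0,"roll":0,"grip":75}]'
python3 - <<'E'
from h import *
im,d,P=snap("side"); save("s5",im[130:360,130:410].repeat(2,0).repeat(2,1))
X=cloud(P,d); x,y,z=X[...,0],X[...,1],X[...,2]
m=(x>690)&(x<800)&(y>110)&(y<350)&(z>120)&(z<270); p=X[m]; n=np.linalg.svd(p-p.mean(0),full_matrices=False)[2][2]; print("lid normal",n)
m=(im.max(2)<45)&(x>560)&(x<715)&(y>120)&(y<340)&(z>60)&(z<110); print("head",m.sum(),np.nanpercentile(X[m],[2,50,98],axis=0).round(1).tolist())
E
```

```text
t: 14.55
tool_pos: [630.1, 213.7, 55.3]
orientation: [0.0, 0.718, 0.696, 0.0]
force: [0.4, 0.9, 1.0]
gripper_width: 63.6
finger_force: 0.0
t: 14.97
tool_pos: [629.6, 213.5, 181.6]
orientation: [-0.0, 0.718, 0.696, -0.001]
force: [0.3, 0.5, -0.3]
gripper_width: 64.2
finger_force: 0.0
t: 15.38
tool_pos: [478.4, 213.8, 284.6]
orientation: [0.001, 0.718, 0.696, 0.003]
force: [0.1, 0.8, 0.6]
gripper_width: 63.9
finger_force: 0.0
t: 15.63
tool_pos: [480.4, 213.7, 280.8]
orientation: [0.0, 0.718, 0.696, 0.0]
force: [0.6, 0.0, -0.5]
gripper_width: 64.2
finger_force: 0.0
lid normal [ 0.99849541 -0.01694874  0.05215028]
head 309 [[608.8, 170.7, 61.5], [616.4, 220.3, 88.9], [644.5, 250.8, 92.3]]
```

View pics/s5.png

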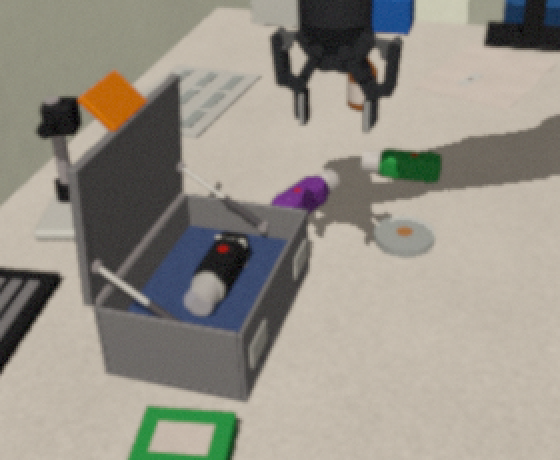

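The head lies flat on the blue foam, button up at crop (223,248), with its top at about 92 mm (50 + 42). The lid is at its stop, the robot is clear, and the dish, bottle and slide box have not moved. Handing in.

```bash
python3 -c "
from workcell import robot
print(robot.finish_job())"
```

```text
the job is handed in; nothing more can be done
None
```

I opened the lid to its stop, where the struts hold it, set the black microscope head flat on the foam with its red button up, and handed in the job at about 16 s of the 72 s allowed; no verdict was returned.

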